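# Dip the pot with the gauge rod and show the rod level

### The arm

A 6-joint arm with a two-finger parallel gripper is mounted at the origin on a cart in front of the work surface, level with it; the furniture and walls round the work are solid. World frame = base frame: x ahead of the robot, y to its left, z up, the work surface at z = 0. Lengths are in m, angles in rad, forces in N, time in s.
With the tool pointing down it reaches from about 0.35 to 0.925 m from the base axis. Payload 6.4 kg.
Tool frame: the origin (TCP) lies between the finger pads; the fingertips stand 19 mm ahead of it and the grasp point (between the pads) is the TCP; z points along the fingers, y is the direction in which the jaws open and shut (so a half turn about z gives the same grasp; the last joint's range is limited). The gripper opens to 94 mm and grips with 3 to 60 N. Pads are 16 mm wide; open, the fingers measure 119 mm over their backs; the gripper's body (75 mm by 177 mm) begins 78 mm behind the grasp point.
Start: joints at [1.153, 0.245, 1.558, -0, 1.339, -0.174], TCP at [0.157, 0.631, 0.224] pointing down, gripper open.
Joint ranges: [-3.13, 3.13], [-1.02, 2.26], [0.13, 2.54], [-0.95, 4.09], [0.21, 2.88], [-2.74, 2.74]. Speed limits (rad/s): [2.57, 2.57, 3.14, 3.14, 3.14, 3.14].

### API

Orientations are given as [roll, pitch, yaw] about the fixed x, y, z axes, in that order (R = Rz(yaw) Ry(pitch) Rx(roll)).
In Python, from rig import state, snapshot, manip gives the robot as it stands. The module is installed in compiled form; this text tells all that it offers.
- The arm moves only by the tool move_arm, never from a script. Its arguments are lists of equal length, an entry for each row: "dp": the shift along the tool's x, y, z in mm, a list of three; "roll": the turn about the tool's z in degrees. In form: {"dp": [[tx, ty, tz], ...], "roll": [roll, ...]}. A call has exactly 5 rows; each row is the pose to reach, as a shift and turn from the pose commanded when the call began, along the tool's axes at that moment; what a row does not reach only later rows make up. A row lasts 1/12 s, in which the tool goes at most 41.7 mm and 7.16 degrees, less where a joint would pass 70% of its speed; a pose out of reach is approached as far as the arm can. A call with a gripper value outside its range is refused whole. "jaw" is the opening in per cent of the stroke, from 0 (shut) to 100 (fully open), set as the call begins (left out, the last holds). The fingers move at their own pace and stop on an object; the grip force is fixed at half the most. Time passes only in rows, so rows that repeat a pose let the fingers close, or fill a call up. It gives the time, the measured TCP pose, the force and the opening at its end, in the units of the state.
- state(): the state, without advancing time (a new reading comes with each control period).
- snapshot(name): name is "side" or "top"; returns a dict with "frame" (384x512x3 uint8, red, green, blue), "fx", "fy", "cx", "cy" (pixels), "position" and "rotation" of the camera in the world. Camera axes: x right, y down, z forward; pixel columns grow to the right and rows downward; lengths in m; the calibration is good to about 2 mm. A picture is of the moment at which its call begins. There is no depth.
- manip.finish_job(): hands the job in, once; it reports no verdict.
The state is a dict: "time": time; "joints": joint angles; "dq": joint speeds; "tau": joint torques, N m; "ee_pos": TCP position; "eef_rot": TCP orientation; "contact_force": force on the tool from outside, world axes, zero at the start; "ft_torque": the same for the moment, N m; "opening": finger opening in m.
Only numpy, scipy, OpenCV 4.12 (cv2) and the standard library are available. Lean on these libraries where they do the work, as an engineer would, in place of code of your own. Each camera call takes 0.05 s, during which the arm holds its last target. There are 200 camera calls.

### The job

Lift the loose lid off the metal pot by its knob and set it down, knob up, flat on the worktop clear of the pot and the rod's stand. Then take the gauge rod out of its stand by the grey handle and, keeping hold of it, lower it into the guide tube inside the pot until its collar stops on the tube, and draw it out again. Finish holding the rod level (lying horizontal) in the air, well above the worktop and everything on it, for reading: do not put it down or let go, and leave the jar, cup and beaker alone.

Things in the scene. Friction and masses are not known exactly. Their poses are not given: they have to be found in the camera images.
- pot: Round steel pot fixed to the worktop, outer diameter 120 mm (foot flange 128 mm), rim 100 mm high, wall 4 mm, with two small wire lugs on its sides reaching 75 mm from its axis at 70 mm height. Origin: centre of its underside, on the worktop; z up. Inside stands a guide tube, 22 mm from the axis towards the pot's own -x.
- tube_mouth (a point): Centre of the open upper end of the guide tube in the pot: 90 mm above the worktop (10 mm below the pot's rim), bore 14 mm, tube outer diameter 20 mm, upright. Hidden under the lid at the start. Axes as the pot's.
- lid: Loose round steel lid, 122 mm across, 12 mm thick without its knob, 140 g; a 107 mm wide, 6 mm deep step on its underside drops into the pot's mouth. Origin: centre of the underside of that step; z up through the knob. At the start it lies on the pot.
- lid_knob (a point): Middle of the lid's grey knob head: an upright cylinder 24 mm across and 20 mm high; this point is 32 mm above the lid's origin, the knob's top 42 mm above it. The neck between knob and lid is 14 mm thick and 10 mm high.
- stand: Stand of the gauge rod, fixed to the worktop: flat round foot 72 mm across and 8 mm high with an upright open tube, outer diameter 20 mm, bore 14 mm, mouth 90 mm above the worktop. Origin: centre of its underside.
- stand_mouth (a point): Centre of the stand tube's mouth, 90 mm above the worktop.
- rod: Loose round gauge rod, 80 g, 168 mm long. Origin: centre of the collar's underside; z runs from tip to handle. Collar 24 mm across, z 0 to 8 mm; grey handle 16 mm across, z 8 to 88 mm; steel stem with scale grooves, 10 mm across, z -80 to 0. Starts upright in the stand, collar on its tube. Gripped at a slant (about 45 degrees), one grip can hold it upright and, turned, level.
- rod_tip (a point): Lower end of the rod's stem, 80 mm below the underside of the collar.
- rod_handle (a point): Point on the rod's axis in the handle, 52 mm above the underside of the collar.
- jar_0: Bystander: clear sample jar with white screw cap, 62 mm wide, 98 mm high, loose. Origin: centre of its underside. To be left standing where it is.
- cup_0: Bystander: translucent sample cup with lid, 66 x 59 mm, 105 mm high, loose. Origin: centre of its underside. To be left standing where it is.
- beaker: Bystander: clear beaker, 77 mm wide, 92 mm high, loose. Origin: centre of its underside. To be left standing where it is.
There are look-alikes about, which are no part of the job. Leave any purple look-alike of the lid alone. There is more than one size of the rod; the one meant has the size given above.

How it is judged:
On the way, in this order (a step that is already met when the one before it is completed fails the run):
1. the lid lies flat, knob up, on the worktop clear of the pot and stand, let go (height (world z) of lid between -0.005 and 0.012 m and angle between lid's own z axis and vertical below 0.1 rad and horizontal distance between lid and pot above 0.128 m and contact force between the fingers and lid below 0.2 N and contact force between lid and stand below 0.2 N and linear speed of lid below 0.03 m/s), for 0.2 s.
2. the held rod is in the pot's guide tube with its collar stopped on the tube (horizontal distance between rod and tube_mouth below 0.004 m and z of rod in the frame of tube_mouth between -0.004 and 0.003 m and angle between rod's own z axis and vertical below 0.08 rad and contact force between the fingers and rod above 0.5 N), for 0.1 s.
3. the held rod is drawn out of the tube, its tip above the pot's rim (height (world z) of rod_tip above 0.11 m and contact force between the fingers and rod above 0.5 N), for 0.1 s.
At the end, for the whole second after the job is handed in: The fingers alone hold the rod still and level (within 15 degrees), its collar and tip at least 140 mm above the worktop; the lid rests flat, knob up, on the worktop, let go, at least 128 mm from the pot (centre to centre) and not touching the stand (all of step 1 and angle between rod's own z axis and vertical between 1.31 and 1.83 rad and height (world z) of each of rod, rod_tip above 0.14 m and contact force between the fingers and rod above 0.5 N and contact force between rod and pot below 0.1 N and contact force between rod and stand below 0.1 N and contact force between rod and lid below 0.1 N and linear speed of rod below 0.03 m/s and angular speed of rod below 0.2 rad/s); the arm keeps its last pose, push and grip.
It fails at once if a bystander (jar, cup or beaker) is moved more than 20 mm or tipped (distance of any of jar_0, cup_0, beaker from where it was at the start of the episode above 0.02 m or angle between any of jar_0, cup_0, beaker's own z axis and vertical above 0.2 rad).
It fails at once if the lid is dropped (linear speed of lid above 0.9 m/s and contact force between the fingers and lid below 0.1 N).
It also fails if it takes over 70 s, if anything falls off the work surface, if the arm or the gripper's body presses on something with over 40 N, if the wrist force passes 120 N, or if a joint passes its speed limit or range.

## Working session

There is one attempt and no reset: what is moved stays moved. The work goes in short steps, Python scripts to look and compute and a tool call to move; the robot and the scene stay as the last step left them, time stands still between calls to the robot, and variables do not carry over. Pictures are saved under pics/ and viewed, about 8 in all and at most 12, crops included, and the job is handed in when it is done.

Besides the shell and the picture viewer there is one more tool, called after ">>>" by a JSON object that holds its "method" and its "body", one argument or row to a line. move_arm: Moves the arm, as the interface text tells. Its arguments: {"type":"object","properties":{"dp":{"type":"array"},"roll":{"type":"array"},"jaw":{"type":"number"}},"required":["dp","roll"]}

```bash
mkdir -p pics; ls; cat > h.py <<'E'
import numpy as np, cv2
from rig import state, snapshot, manip
def snap(n,f):
    s=snapshot(n); cv2.imwrite(f'pics/{f}.png',s['frame'][:,:,::-1]); np.save(f'pics/{f}.npy',s,allow_pickle=True); return s
def load(f): return np.load(f'pics/{f}.npy',allow_pickle=True).item()
def ray(s,u,v):
    d=np.array(s['rotation'])@np.array([(u-s['cx'])/s['fx'],(v-s['cy'])/s['fy'],1]); return np.array(s['position']),d
def onz(s,u,v,z):
    p,d=ray(s,u,v); return p+d*(z-p[2])/d[2]
def proj(s,P):
    c=np.array(s['rotation']).T@(np.array(P)-s['position']); return c[:2]/c[2]*[s['fx'],s['fy']]+[s['cx'],s['cy']]
E
python3 - <<'E'
from h import *
print(state())
for n in('side','top'):
    s=snap(n,n+'0'); print(n,s['position'],np.round(s['rotation'],3).tolist(),s['fx'],s['fy'],s['cx'],s['cy'])
a=np.hstack([load('top0')['frame'],load('side0')['frame']])
E
```

```text
pics
{'time': 0.0, 'joints': array([ 1.15290443e+00,  2.45807257e-01,  1.55896580e+00,  6.13890401e-06,
        1.33865506e+00, -1.74077695e-01]), 'dq': array([-0.00123026, -0.00042921,  0.00168642,  0.00078467,  0.00132083,
       -0.00028872]), 'tau': array([-2.33188999e-03, -4.15830553e+01, -3.14602125e+01,  6.83528627e-02,
        3.32099560e-02, -1.37985635e-04]), 'ee_pos': array([0.15667134, 0.63028324, 0.22337559]), 'eef_rot': array([-3.13978596e+00, -3.23783416e-04,  2.89777674e+00]), 'contact_force': array([0.33855814, 0.48021478, 0.47045862]), 'ft_torque': array([-0.0201132 ,  0.00337053,  0.05394257]), 'opening': 0.09419661203248635}
side [-0.32926957 -0.42993322  0.93619545] [-2.289, 0.015, -1.134] 427.28547831202496 427.28547831202496 253.64373006541013 191.6483434062037
top [ 0.42187747 -0.0117131   1.25420048] [-3.069, 0.02, -1.546] 433.36921779090443 433.36921779090443 249.97601548545478 190.7758623345929
```

View pics/top0.png

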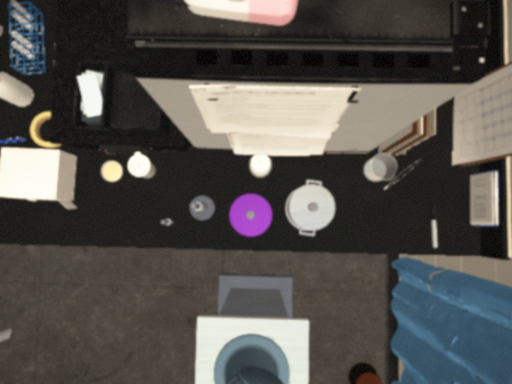

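View pics/side0.png

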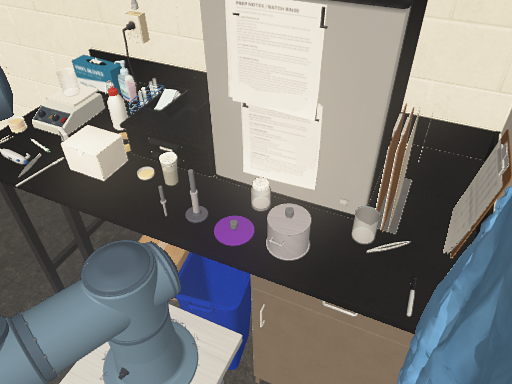

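```bash
python3 - <<'E'
t=open('h.py').read()
t=t.replace("import numpy as np, cv2","import numpy as np, cv2\nfrom scipy.spatial.transform import Rotation as Ro")
t=t.replace("s=snapshot(n);","s=dict(snapshot(n)); s['rotation']=Ro.from_euler('xyz',s['rotation']).as_matrix() if np.ndim(s['rotation'])==1 else s['rotation'];")
open('h.py','w').write(t)
E
python3 - <<'E'
from h import *
T=snap('top','top1');S=snap('side','side1')
print('tcp',proj(T,state()['ee_pos']),proj(S,state()['ee_pos']))
for n,u,v,z in [('lidknob',312,207,.136),('purple',250,215,.01),('standfoot',202,208,.008),('small',167,222,0),('jar',260,165,.1),('cup',138,165,.1),('beaker',381,167,.05),('edge',300,243,0),('edgeL',60,243,0),('spot',400,212,0)]:
    print(n,np.round(onz(T,u,v,z),3))
for n,u,v,z in [('knob',290,209,.13),('foot',196,215,.0),('rodtop',193,172,.178),('small',163,214,0),('purp',234,231,0.01)]:
    print('side',n,np.round(onz(S,u,v,z),3))
a=cv2.resize(T['frame'][150:250,150:350],None,fx=4,fy=4,interpolation=cv2.INTER_CUBIC)
b=cv2.resize(S['frame'][150:270,140:340],None,fx=4,fy=4,interpolation=cv2.INTER_CUBIC)
cv2.imwrite('pics/cropT.png',a[:,:,::-1]);cv2.imwrite('pics/cropS.png',b[:,:,::-1])
E
```

```text
tcp [-16.11037306 328.00632165] [-23.80265956 176.65296107]
lidknob [ 0.464 -0.148  0.136]
purple [0.442 0.014 0.01 ]
standfoot [0.459 0.153 0.008]
small [0.416 0.254 0.   ]
jar [ 0.575 -0.012  0.1  ]
cup [0.567 0.317 0.1  ]
beaker [ 0.583 -0.348  0.05 ]
edge [ 0.365 -0.132  0.   ]
edgeL [0.347 0.563 0.   ]
spot [ 0.461 -0.417  0.   ]
side knob [ 0.477 -0.15   0.13 ]
side foot [0.46  0.155 0.   ]
side rodtop [0.459 0.142 0.178]
side small [0.422 0.252 0.   ]
side purp [0.439 0.01  0.01 ]
```

View pics/cropT.png

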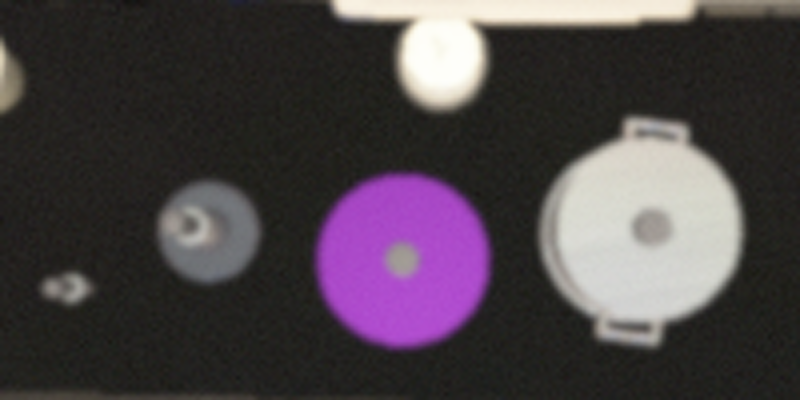

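View pics/cropS.png

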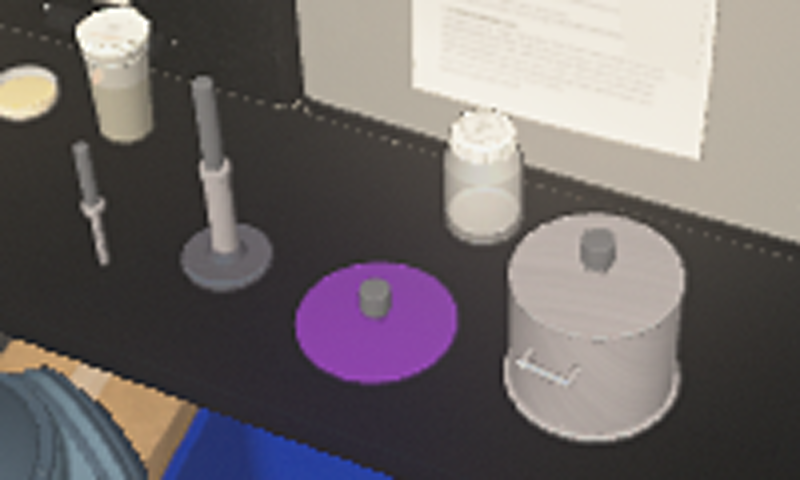

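The target rod is the tall one in the round stand, at top view (202,208), side view (195,195). The one at top (167,222) is shorter and has no stand, so it is a look-alike. The lid to move is the steel one on the pot, at top (312,207); the purple one at (250,215) is to be left alone.

>>> {"method": "move_arm", "body": {
  "dp": [
    [-23,-33,-6],
    [-46,-65,-12],
    [-70,-98,-18],
    [-93,-130,-24],
    [-116,-163,-30]
  ],
  "roll": [7,14,21,28,35]
}}

```text
time: 0.62
ee_pos: [0.2302, 0.4429, 0.2544]
eef_rot: [-3.141, 0.0, 2.282]
contact_force: [1.2, -0.3, 0.0]
opening: 0.0943
```

>>> {"method": "move_arm", "body": {
  "dp": [
    [-38,-13,0],
    [-76,-26,0],
    [-113,-40,0],
    [-151,-53,0],
    [-189,-66,0]
  ],
  "roll": [7,14,21,28,35]
}}

```text
time: 1.03
ee_pos: [0.3044, 0.257, 0.2544]
eef_rot: [3.141, -0.0, 1.671]
contact_force: [1.7, 0.2, 0.8]
opening: 0.0941
```

>>> {"method": "move_arm", "body": {
  "dp": [
    [-39,11,0],
    [-77,22,0],
    [-116,32,0],
    [-154,43,0],
    [-193,54,0]
  ],
  "roll": [6,6,6,6,6]
}}

```text
time: 1.45
ee_pos: [0.3785, 0.0706, 0.2546]
eef_rot: [3.14, -0.0, 1.571]
contact_force: [0.5, 0.6, 0.4]
opening: 0.094
```

```bash
python3 - <<'E'
from h import *
s=state();print(s['time'],s['ee_pos'],s['eef_rot'],s['joints'])
T=load('top1');S=load('side1')
# knob: grey disc inside bright lid, top view; side view knob
def tri(a,b):
    p,d=a;q,e=b;d=d/np.linalg.norm(d);e=e/np.linalg.norm(e)
    k=np.linalg.lstsq(np.c_[d,-e],q-p,rcond=None)[0];return (p+d*k[0]+q+e*k[1])/2,np.linalg.norm(p+d*k[0]-q-e*k[1])
print(onz(T,150+652/4,150+227/4,.136),onz(S,140+597/4,150+250/4,.126),tri(ray(T,313,206.75),ray(S,289.3,209.2)))
E
```

```text
1.45 [0.37853361 0.07057699 0.25463934] [ 3.14038108e+00 -2.75966263e-05  1.57119341e+00] [-1.12545355e-01 -4.67487272e-01  2.15606884e+00  1.65135427e-04
  1.45181035e+00 -1.12961921e-01]
[ 0.46493067 -0.15044467  0.136     ] [ 0.46677256 -0.15144478  0.126     ] (array([ 0.4651668 , -0.15077189,  0.13938211]), np.float64(0.0016501469716540007))
```

>>> {"method": "move_arm", "body": {
  "dp": [
    [-38,15,0],
    [-76,30,0],
    [-114,45,0],
    [-152,60,0],
    [-190,75,0]
  ],
  "roll": [0,0,0,0,0]
}}

```text
time: 1.87
ee_pos: [0.4537, -0.1197, 0.2544]
eef_rot: [3.141, -0.0, 1.57]
contact_force: [0.9, 1.3, 0.3]
opening: 0.094
```

>>> {"method": "move_arm", "body": {
  "dp": [
    [-32,12,0],
    [-32,12,35],
    [-32,12,70],
    [-32,12,100],
    [-32,12,122]
  ],
  "roll": [0,0,0,0,0]
}}

```text
time: 2.28
ee_pos: [0.4641, -0.149, 0.1294]
eef_rot: [-3.138, -0.002, 1.571]
contact_force: [1.4, -0.3, -0.5]
opening: 0.0939
```

>>> {"method": "move_arm", "body": {
  "dp": [
    [0,0,0],
    [0,0,0],
    [0,0,0],
    [0,0,0],
    [0,0,0]
  ],
  "roll": [0,0,0,0,0],
  "jaw": 0
}}

```text
time: 2.7
ee_pos: [0.4667, -0.1501, 0.1345]
eef_rot: [3.138, 0.002, 1.572]
contact_force: [-0.4, 0.4, -0.5]
opening: 0.0638
```

>>> {"method": "move_arm", "body": {
  "dp": [
    [0,0,0],
    [0,0,0],
    [0,0,0],
    [0,0,0],
    [0,0,0]
  ],
  "roll": [0,0,0,0,0]
}}

```text
time: 3.12
ee_pos: [0.4655, -0.1495, 0.1325]
eef_rot: [3.141, 0.0, 1.571]
contact_force: [0.1, 0.6, 0.2]
opening: 0.0305
```

>>> {"method": "move_arm", "body": {
  "dp": [
    [0,0,0],
    [0,0,0],
    [0,0,0],
    [0,0,0],
    [0,0,0]
  ],
  "roll": [0,0,0,0,0]
}}

```text
time: 3.53
ee_pos: [0.4655, -0.1495, 0.1324]
eef_rot: [-3.141, -0.0, 1.571]
contact_force: [-0.5, -0.0, 0.7]
opening: 0.0232
```

>>> {"method": "move_arm", "body": {
  "dp": [
    [0,0,-5],
    [0,0,-15],
    [0,0,-25],
    [0,0,-35],
    [0,0,-50]
  ],
  "roll": [0,0,0,0,0]
}}

```text
time: 3.95
ee_pos: [0.4652, -0.1493, 0.1832]
eef_rot: [-3.141, -0.0, 1.571]
contact_force: [-0.8, 0.5, -1.4]
opening: 0.0232
```

```bash
python3 - <<'E'
from h import *
s=state();print(s['time'],s['ee_pos'],s['opening'],s['contact_force'])
T=snap('top','top2');S=snap('side','side2')
a=cv2.resize(T['frame'][140:260,250:430],None,fx=3.3,fy=3.3,interpolation=cv2.INTER_CUBIC)
b=cv2.resize(S['frame'][140:280,200:430],None,fx=3,fy=3,interpolation=cv2.INTER_CUBIC)
w=max(a.shape[1],b.shape[1]);h=[cv2.copyMakeBorder(i,0,0,0,w-i.shape[1],0) for i in(a,b)]
o=np.vstack(h);print(o.shape);o=cv2.resize(o,None,fx=.73,fy=.73);cv2.imwrite('pics/c2.png',o[:,:,::-1])
E
```

```text
3.95 [ 0.46520393 -0.14930962  0.18319554] 0.023177387703561564 [-0.81086029  0.50669112 -1.41495393]
(816, 690, 3)
```

View pics/c2.png

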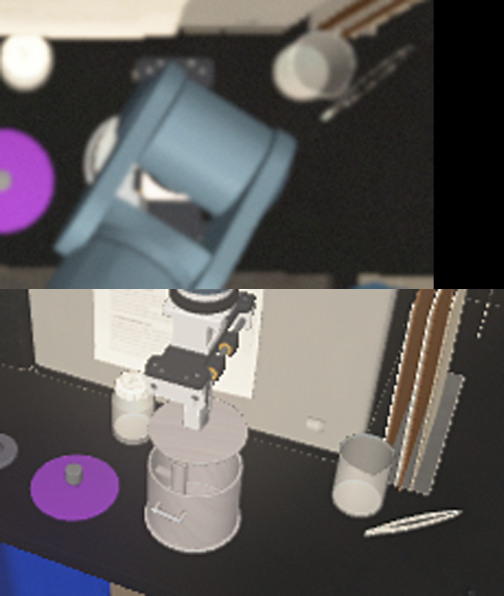

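>>> {"method": "move_arm", "body": {
  "dp": [
    [-25,-2,0],
    [-60,-4,0],
    [-98,-7,0],
    [-136,-9,0],
    [-170,-11,0]
  ],
  "roll": [0,0,0,0,0]
}}

```text
time: 4.47
ee_pos: [0.4542, -0.3215, 0.1824]
eef_rot: [3.141, 0.0, 1.571]
contact_force: [1.3, 0.2, -0.3]
opening: 0.0232
```

>>> {"method": "move_arm", "body": {
  "dp": [
    [-30,-2,0],
    [-55,-4,10],
    [-66,-4,30],
    [-66,-4,55],
    [-66,-4,80]
  ],
  "roll": [0,0,0,0,0]
}}

```text
time: 4.88
ee_pos: [0.4506, -0.3868, 0.1018]
eef_rot: [3.141, 0.001, 1.57]
contact_force: [0.5, -0.3, -1.7]
opening: 0.0233
```

>>> {"method": "move_arm", "body": {
  "dp": [
    [0,0,20],
    [0,0,40],
    [0,0,50],
    [0,0,56],
    [0,0,60]
  ],
  "roll": [0,0,0,0,0]
}}

```text
time: 5.3
ee_pos: [0.4506, -0.3854, 0.042]
eef_rot: [-3.141, -0.0, 1.571]
contact_force: [0.1, -0.6, -1.5]
opening: 0.0231
```

>>> {"method": "move_arm", "body": {
  "dp": [
    [0,0,1],
    [0,0,2],
    [0,0,3],
    [0,0,4],
    [0,0,4]
  ],
  "roll": [0,0,0,0,0]
}}

```text
time: 5.72
ee_pos: [0.4509, -0.3857, 0.0389]
eef_rot: [3.141, 0.001, 1.571]
contact_force: [0.1, -0.7, -1.6]
opening: 0.0231
```

>>> {"method": "move_arm", "body": {
  "dp": [
    [0,0,0.5],
    [0,0,1],
    [0,0,1],
    [0,0,1],
    [0,0,1]
  ],
  "roll": [0,0,0,0,0]
}}

```text
time: 6.13
ee_pos: [0.4509, -0.3858, 0.0384]
eef_rot: [3.141, 0.0, 1.571]
contact_force: [-2.1, 2.0, 4.8]
opening: 0.0233
```

>>> {"method": "move_arm", "body": {
  "dp": [
    [0,0,0],
    [0,0,0],
    [0,0,0],
    [0,0,0],
    [0,0,0]
  ],
  "roll": [0,0,0,0,0],
  "jaw": 70
}}

```text
time: 6.55
ee_pos: [0.4506, -0.3855, 0.0373]
eef_rot: [3.142, 0.0, 1.571]
contact_force: [-0.1, 0.3, -0.2]
opening: 0.053
```

>>> {"method": "move_arm", "body": {
  "dp": [
    [0,0,0],
    [0,0,0],
    [0,0,0],
    [0,0,-10],
    [0,0,-30]
  ],
  "roll": [0,0,0,0,0]
}}

```text
time: 6.97
ee_pos: [0.4493, -0.3839, 0.0657]
eef_rot: [-3.138, -0.004, 1.571]
contact_force: [-0.3, -0.2, -0.2]
opening: 0.0662
```

>>> {"method": "move_arm", "body": {
  "dp": [
    [0,0,-40],
    [0,0,-80],
    [0,0,-120],
    [0,0,-160],
    [30,0,-185]
  ],
  "roll": [0,0,0,0,0]
}}

```text
time: 7.38
ee_pos: [0.4513, -0.3594, 0.2587]
eef_rot: [3.137, 0.007, 1.568]
contact_force: [0.9, -0.4, 0.6]
opening: 0.0657
```

>>> {"method": "move_arm", "body": {
  "dp": [
    [40,0,0],
    [80,0,0],
    [120,0,0],
    [160,0,0],
    [200,0,0]
  ],
  "roll": [0,0,0,0,0]
}}

```text
time: 7.8
ee_pos: [0.4501, -0.1537, 0.2533]
eef_rot: [3.14, 0.001, 1.571]
contact_force: [0.5, -0.0, 0.4]
opening: 0.0655
```

>>> {"method": "move_arm", "body": {
  "dp": [
    [40,0,0],
    [80,0,0],
    [120,0,0],
    [160,0,0],
    [200,0,0]
  ],
  "roll": [0,0,0,0,0]
}}

```text
time: 8.22
ee_pos: [0.45, 0.0464, 0.2535]
eef_rot: [3.14, 0.0, 1.571]
contact_force: [0.4, -0.4, 0.4]
opening: 0.0658
```

```bash
python3 - <<'E'
from h import *
s=state();print(s['time'],s['ee_pos'],s['opening'],s['contact_force'])
T=snap('top','top3');S=snap('side','side3')
a=cv2.resize(T['frame'][160:250,250:430],None,fx=4,fy=4,interpolation=cv2.INTER_CUBIC)
cv2.imwrite('pics/c3.png',a[:,:,::-1])
b=cv2.resize(S['frame'][130:290,140:400],None,fx=3,fy=3,interpolation=cv2.INTER_CUBIC)
cv2.imwrite('pics/c3s.png',b[:,:,::-1])
E
```

```text
8.2167 [0.44996197 0.04637251 0.25350346] 0.06575187806155941 [ 0.40647906 -0.35366286  0.4173501 ]
```

View pics/c3.png

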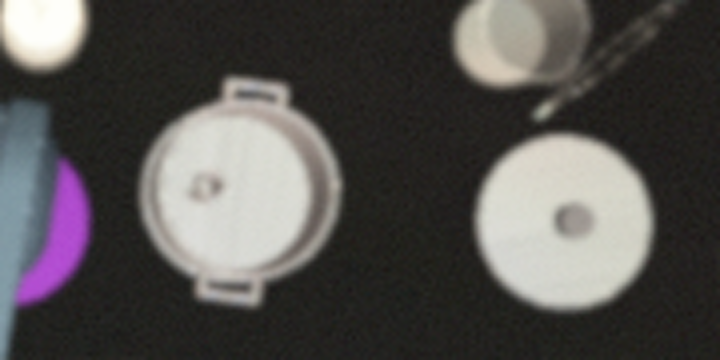

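View pics/c3s.png

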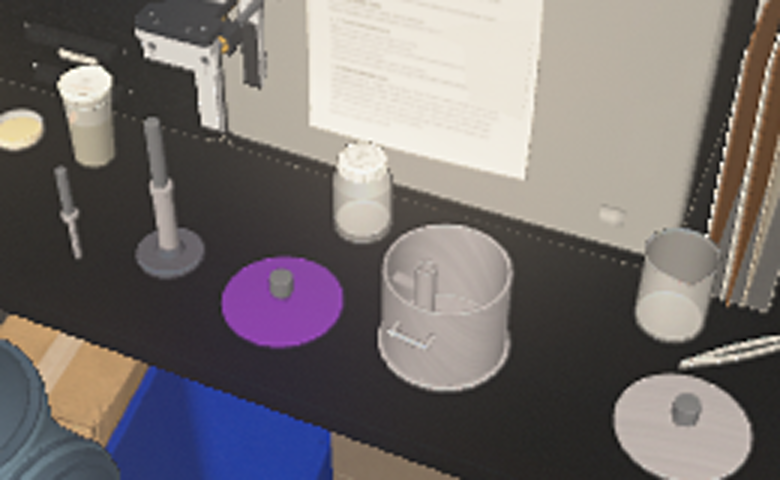

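```bash
python3 - <<'E'
from h import *
T=load('top3');S=load('side3')
a=onz(T,250+257/4,160+92/4,.07);b=onz(T,250+230/4,160+290/4,.07);print('lugs',a,b,'mid',(a+b)/2)
print('rim c',onz(T,250+240/4,160+187/4,.1),'side rim',onz(S,140+447/3,130+269/3,.1))
d=(a-b)[:2];d/=np.linalg.norm(d);n=np.array([-d[1],d[0]])
for c in ((a+b)[:2]/2,):print('pred tube',c+.022*n)
# precise: dark bore in top view
f=cv2.cvtColor(T['frame'],cv2.COLOR_RGB2GRAY)
print(f[200:213,292:312])
g=cv2.cvtColor(S['frame'],cv2.COLOR_RGB2GRAY);print(g[212:232,274:292])
print('tube top',onz(T,250+206/4,160+187/4,.09),'side',onz(S,140+427/3,130+266/3,.09))
# rod: side view handle top & stand
print('rodtop side',onz(S,140+152/3,130+122/3,.178),'stand foot',onz(T,202.25,208,.008), 'foot side',onz(S,140+170/3,130+252/3,.008))
E
```

```text
lugs [ 0.53251915 -0.16110515  0.07      ] [ 0.3972316  -0.14475859  0.07      ] mid [ 0.46487537 -0.15293187  0.07      ]
rim c [ 0.46612449 -0.14696597  0.1       ] side rim [ 0.46550025 -0.15230883  0.1       ]
pred tube [ 0.4675144  -0.13109073]
[[214 215 215 214 215 215 216 215 217 219 220 215 215 212 213 215 216 217
  213 213]
 [214 216 214 214 215 217 218 217 218 218 216 214 211 213 213 216 215 213
  213 213]
 [215 215 214 218 215 214 213 210 208 209 209 209 205 208 212 215 215 214
  213 213]
 [213 214 214 215 213 210 204 194 191 192 192 191 198 203 209 214 217 214
  211 213]
 [210 212 214 213 215 209 192 179 181 184 178 171 176 190 204 212 214 213
  210 214]
 [209 213 215 214 213 204 184 180 188 186 169 151 152 175 198 210 213 213
  213 212]
 [210 215 213 213 210 198 182 178 192 196 173 143 136 163 195 207 214 212
  214 214]
 [213 214 212 210 201 187 172 170 186 195 176 148 148 177 201 215 214 211
  212 215]
 [213 215 215 209 199 180 162 164 179 189 180 166 174 195 211 218 215 213
  214 216]
 [217 215 215 211 206 190 176 170 178 186 189 189 198 208 214 214 211 211
  213 215]

[... 1284 characters left out ...]
 176 176 176 176 178]
 [144 151 156 163 147 161 172 175 172 167 145 153 173 176 176 176 175 177]
 [145 148 153 157 143 163 171 175 172 164 143 149 170 174 176 176 175 176]
 [145 147 152 156 145 163 172 175 172 164 140 178 183 183 186 189 187 184]
 [161 149 153 157 146 163 172 175 173 163 136 176 179 180 181 183 183 179]
 [185 176 165 182 152 164 173 175 172 161 133 175 179 181 181 181 181 179]
 [163 172 186 178 152 165 173 173 171 159 131 175 182 181 182 180 179 180]]
tube top [ 0.46595811 -0.12541956  0.09      ] side [ 0.47105641 -0.13051694  0.09      ]
rodtop side [0.46108592 0.15146421 0.178     ] stand foot [0.45855705 0.15182607 0.008     ] foot side [0.45832595 0.15016454 0.008     ]
```

>>> {"method": "move_arm", "body": {
  "dp": [
    [35,3,0],
    [70,6,0],
    [105,10,0],
    [105,10,0],
    [105,10,10]
  ],
  "roll": [0,0,0,0,0]
}}

```text
time: 8.73
ee_pos: [0.4616, 0.1501, 0.2446]
eef_rot: [3.137, 0.0, 1.574]
contact_force: [-0.4, -0.2, 0.4]
opening: 0.0657
```

>>> {"method": "move_arm", "body": {
  "dp": [
    [0,0,25],
    [0,0,50],
    [0,0,75],
    [0,0,95],
    [0,0,101]
  ],
  "roll": [0,0,0,0,0]
}}

```text
time: 9.15
ee_pos: [0.4579, 0.1475, 0.1376]
eef_rot: [-3.135, 0.001, 1.569]
contact_force: [0.5, -0.5, 0.9]
opening: 0.0659
```

>>> {"method": "move_arm", "body": {
  "dp": [
    [0,0,0],
    [0,0,0],
    [0,0,0],
    [0,0,0],
    [0,0,0]
  ],
  "roll": [0,0,0,0,0],
  "jaw": 0
}}

```text
time: 9.57
ee_pos: [0.4612, 0.1495, 0.1428]
eef_rot: [3.139, -0.0, 1.571]
contact_force: [-0.7, 0.4, 0.1]
opening: 0.0357
```

>>> {"method": "move_arm", "body": {
  "dp": [
    [0,0,0],
    [0,0,0],
    [0,0,0],
    [0,0,0],
    [0,0,0]
  ],
  "roll": [0,0,0,0,0]
}}

```text
time: 9.98
ee_pos: [0.4605, 0.1496, 0.1417]
eef_rot: [3.141, -0.0, 1.571]
contact_force: [-0.6, -0.5, 1.6]
opening: 0.0155
```

>>> {"method": "move_arm", "body": {
  "dp": [
    [0,0,0],
    [0,0,0],
    [0,0,0],
    [0,0,0],
    [0,0,0]
  ],
  "roll": [0,0,0,0,0]
}}

```text
time: 10.4
ee_pos: [0.4605, 0.1496, 0.1416]
eef_rot: [3.141, -0.0, 1.571]
contact_force: [-0.3, -0.1, 3.1]
opening: 0.0158
```

>>> {"method": "move_arm", "body": {
  "dp": [
    [0,0,-15],
    [0,0,-40],
    [0,0,-70],
    [0,0,-100],
    [0,0,-120]
  ],
  "roll": [0,0,0,0,0]
}}

```text
time: 10.82
ee_pos: [0.4609, 0.1495, 0.2638]
eef_rot: [3.139, -0.0, 1.571]
contact_force: [0.2, 0.4, -0.7]
opening: 0.016
```

>>> {"method": "move_arm", "body": {
  "dp": [
    [-20,0,0],
    [-50,0,0],
    [-85,2,0],
    [-120,4,0],
    [-155,5,0]
  ],
  "roll": [0,0,0,0,0]
}}

```text
time: 11.23
ee_pos: [0.465, -0.0068, 0.2608]
eef_rot: [-3.141, 0.0, 1.572]
contact_force: [0.6, -0.9, -0.5]
opening: 0.0157
```

>>> {"method": "move_arm", "body": {
  "dp": [
    [-35,1,0],
    [-70,2,0],
    [-100,2,0],
    [-117,2,0],
    [-125,2,0]
  ],
  "roll": [0,0,0,0,0]
}}

```text
time: 11.65
ee_pos: [0.467, -0.1326, 0.2607]
eef_rot: [-3.14, -0.0, 1.568]
contact_force: [-0.2, 0.8, -0.5]
opening: 0.0152
```

>>> {"method": "move_arm", "body": {
  "dp": [
    [0,0,0],
    [0,0,0],
    [0,0,0],
    [0,0,0],
    [0,0,0]
  ],
  "roll": [0,0,0,0,0]
}}

```text
time: 12.07
ee_pos: [0.4676, -0.1295, 0.2614]
eef_rot: [3.142, -0.0, 1.573]
contact_force: [-0.5, -1.0, -0.5]
opening: 0.0157
```

```bash
python3 - <<'E'
from h import *
s=state();print(s['time'],s['ee_pos'],s['eef_rot'],s['opening'],s['contact_force'])
T=snap('top','top4');S=snap('side','side4')
P=s['ee_pos'];print('tcp px',proj(S,P),'tip px',proj(S,P-[0,0,.132]), 'tube px',proj(S,[.468,-.13,.09]))
b=cv2.resize(S['frame'][140:260,240:340],None,fx=5,fy=5,interpolation=cv2.INTER_CUBIC)
a=cv2.resize(T['frame'][140:260,260:360],None,fx=2,fy=2,interpolation=cv2.INTER_CUBIC)
a=cv2.copyMakeBorder(a,0,360,0,0,0)
cv2.imwrite('pics/c4.png',np.hstack([b,a])[:,:,::-1])
E
```

```text
12.0667 [ 0.46759117 -0.12949583  0.26144994] [ 3.14155518e+00 -4.39369076e-05  1.57301369e+00] 0.015720119385610822 [-0.4898155  -1.02230009 -0.51129016]
tcp px [283.40275511 171.30473872] tip px [281.926411   209.12286222] tube px [281.7492809  219.31664452]
```

View pics/c4.png

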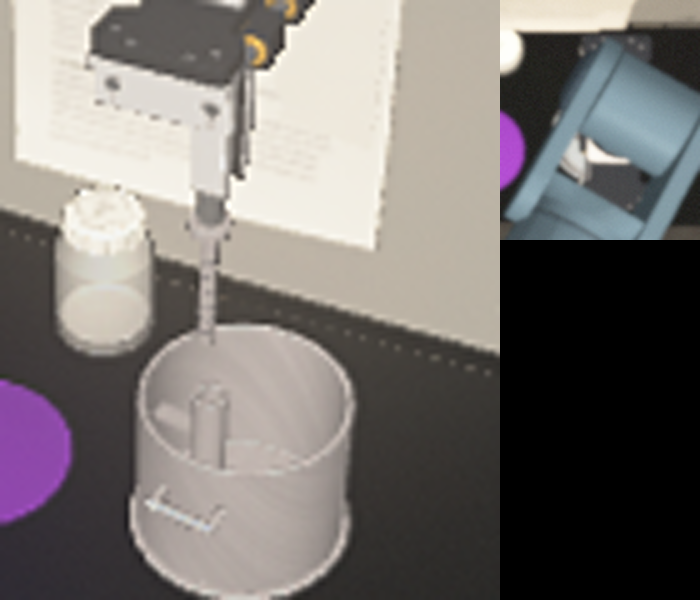

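```bash
python3 - <<'E'
from h import *
S=load('side4');g=cv2.cvtColor(S['frame'],cv2.COLOR_RGB2GRAY).astype(int)
print('stem');print(g[182:214:2,272:292]);print('tube');print(g[214:234,272:292])
for z in(.22,.15,.13,.09,.06): print(z,proj(S,[.4676,-.1295,z]))
E
```

```text
stem
[[181 180 179 180 179 179 198 134 131 136 136 126 106 167 244 244 242 241
  241 241]
 [181 181 180 180 183 152 188 169 147 135 132 124 149 186 128 178 189 194
  207 222]
 [181 181 181 181 181 175 171 187 197 192 196 194 185 155 179 182 181 181
  181 181]
 [182 182 182 179 180 181 179 181 176 178 185 142 175 173 182 181 182 181
  182 181]
 [187 183 184 182 182 181 181 180 171 180 178 107 176 182 180 181 181 180
  181 182]
 [ 81  86 103 105 148 184 187 185 160 164 145  91 174 181 181 180 180 180
  181 181]
 [ 71  72  71  70  71  71  69  79 171 185 174 116 179 188 185 182 182 181
  180 180]
 [ 72  72  96  99  76  72  69  64 168 180 173  89  68  70  84 100 106 121
  151 184]
 [ 72  74  74  74  73  74  76  84 174 154 155  84  69  71  72  72  71  71
   71  72]
 [ 72  74  72  73  74  73  70  88 176 183 167  94  74  74  73  72  76  72
   71  70]
 [ 70  72  71  72  73  72  70 106 176 180 158  90  71  73  72  73  72  73
   72  73]
 [ 70  70  70  70  71  70  69  94 174 166 149  76  69  77  77  95  98  99
   81  73]
 [ 69  69  68  65  61  95 139 145 148 144 143 177 184 183 181 181 182 182
 
[... 1436 characters left out ...]
4 179 180 180
  180 179]
 [181 156 146 151 156 159 148 168 176 179 176 167 142 182 188 188 189 194
  191 189]
 [155 184 165 151 156 160 149 167 175 179 176 167 139 180 183 185 185 187
  187 183]
 [154 160 188 181 169 186 156 168 177 178 176 165 135 178 182 186 186 185
  185 183]
 [156 158 167 175 189 181 155 169 177 178 175 164 134 179 185 185 186 184
  184 184]
 [154 158 161 168 171 177 189 179 167 168 172 162 130 181 187 187 184 183
  183 184]
 [156 158 163 165 168 170 170 179 185 195 182 164 138 171 172 182 183 183
  184 184]]
0.22 [282.91704861 183.81608336]
0.15 [282.14433672 203.60715231]
0.13 [281.93474446 208.97533021]
0.09 [281.52940317 219.35712646]
0.06 [281.23691975 226.84835252]
```

>>> {"method": "move_arm", "body": {
  "dp": [
    [-3.5,0,10],
    [-3.5,0,20],
    [-3.5,0,30],
    [-3.5,0,34],
    [-3.5,0,34]
  ],
  "roll": [0,0,0,0,0]
}}

```text
time: 12.58
ee_pos: [0.4665, -0.1335, 0.2252]
eef_rot: [-3.138, -0.002, 1.571]
contact_force: [-0.6, 0.9, -0.4]
opening: 0.0151
```

>>> {"method": "move_arm", "body": {
  "dp": [
    [0,0,2],
    [0,0,4],
    [0,0,6],
    [0,0,8],
    [0,0,10]
  ],
  "roll": [0,0,0,0,0]
}}

```text
time: 13.0
ee_pos: [0.4676, -0.1341, 0.2175]
eef_rot: [3.141, 0.0, 1.571]
contact_force: [0.4, 0.2, -0.6]
opening: 0.0154
```

>>> {"method": "move_arm", "body": {
  "dp": [
    [0,0,3],
    [0,0,6],
    [0,0,10],
    [0,0,14],
    [0,0,18]
  ],
  "roll": [0,0,0,0,0]
}}

```text
time: 13.42
ee_pos: [0.4674, -0.134, 0.1989]
eef_rot: [-3.141, -0.0, 1.571]
contact_force: [0.3, -0.2, -0.5]
opening: 0.0155
```

```bash
python3 - <<'E'
from h import *
s=state();print(s['time'],s['ee_pos'],s['contact_force'])
S=snap('side','side5');g=cv2.cvtColor(S['frame'],cv2.COLOR_RGB2GRAY).astype(int)
print(g[196:230,272:292])
E
```

```text
13.4167 [ 0.46743123 -0.13395455  0.19892989] [ 0.33450294 -0.21175521 -0.5064031 ]
[[ 68  68  93  98  72  65  58 183 224 223 221 220 222 184 135 101 103 120
  150 183]
 [ 68  69  73  75  71  68  90  90 136 159 200 223 227 177 136  76  65  74
   83 101]
 [ 68  69  70  70  69  69  73  63 115 130 140 144 157 162 134  77  64  66
   67  68]
 [ 68  69  70  70  69  69  67  61 116 130 130 127 123 105  78  65  66  67
   68  67]
 [ 68  69  69  68  70  68  81 145 127 129 130 128 120 118 109  73  71  67
   67  68]
 [ 67  69  70  68  69  65  82 183 132 128 130 127 117 116 185  95  69  69
   69  72]
 [ 67  68  68  68  68  64 132 190 154 132 128 124 122 144 193  98  65  68
   69  69]
 [ 66  67  69  68  68  63 115 186 187 164 163 139 176 185 186  94  63  64
   66  66]
 [ 65  67  68  68  67  64  94 167 188 192 192 183 193 187 150 101  94  97
   77  71]
 [ 66  67  67  67  64  61  62 135 175 181 181 179 173 160 153 185 190 190
  194 198]
 [ 66  66  64  63  58  92 135 192 178 174 182 182 155 139 169 180 181 182
  180 184]
 [ 64  62  59  94 179 189 164 170 154 167 178 168 160 173 177 176 175 177
  177 1
[... 1174 characters left out ...]
 179 181
  184 182]
 [181 180 178 176 172 165 142 159 173 178 178 170 151 156 176 178 181 180
  180 182]
 [176 178 180 180 179 178 149 160 174 177 177 170 150 157 176 179 178 180
  181 182]
 [147 165 175 178 179 182 151 162 174 176 176 171 148 156 177 179 178 179
  181 181]
 [135 144 155 169 173 177 153 164 175 178 176 169 148 156 177 180 179 179
  179 181]
 [136 141 148 154 158 165 150 164 174 179 177 170 147 155 175 179 179 180
  179 180]
 [151 142 148 151 155 160 146 166 174 179 175 168 145 152 173 178 180 179
  179 179]
 [182 156 146 151 156 159 147 167 175 179 177 166 141 180 188 187 189 193
  191 189]
 [154 183 165 152 156 160 149 168 176 179 175 166 138 180 182 184 186 187
  186 183]]
```

>>> {"method": "move_arm", "body": {
  "dp": [
    [0,0,9],
    [0,0,18],
    [0,0,27],
    [0,0,36],
    [0,0,45]
  ],
  "roll": [0,0,0,0,0]
}}

```text
time: 13.88
ee_pos: [0.4672, -0.1338, 0.1532]
eef_rot: [-3.141, -0.0, 1.571]
contact_force: [0.3, 0.5, -0.6]
opening: 0.0153
```

>>> {"method": "move_arm", "body": {
  "dp": [
    [0,0,3],
    [0,0,6],
    [0,0,9],
    [0,0,10.5],
    [0,0,11.5]
  ],
  "roll": [0,0,0,0,0]
}}

```text
time: 14.3
ee_pos: [0.4677, -0.1341, 0.143]
eef_rot: [3.141, 0.0, 1.571]
contact_force: [0.1, 0.4, -0.9]
opening: 0.0157
```

>>> {"method": "move_arm", "body": {
  "dp": [
    [0,0,0.5],
    [0,0,1],
    [0,0,1.5],
    [0,0,2],
    [0,0,2]
  ],
  "roll": [0,0,0,0,0]
}}

```text
time: 14.72
ee_pos: [0.4677, -0.1342, 0.1417]
eef_rot: [3.141, 0.0, 1.571]
contact_force: [-1.8, 0.5, 3.7]
opening: 0.0156
```

>>> {"method": "move_arm", "body": {
  "dp": [
    [0,0,0.3],
    [0,0,0.6],
    [0,0,0.6],
    [0,0,0.6],
    [0,0,0.6]
  ],
  "roll": [0,0,0,0,0]
}}

```text
time: 15.13
ee_pos: [0.4678, -0.1342, 0.1416]
eef_rot: [3.141, 0.0, 1.572]
contact_force: [-3.7, 1.7, 9.2]
opening: 0.0158
```

>>> {"method": "move_arm", "body": {
  "dp": [
    [0,0,-10],
    [0,0,-35],
    [0,0,-65],
    [0,0,-95],
    [0,0,-122]
  ],
  "roll": [0,0,0,0,0]
}}

```text
time: 15.55
ee_pos: [0.4676, -0.134, 0.2644]
eef_rot: [3.14, 0.001, 1.571]
contact_force: [-0.2, -0.6, -0.3]
opening: 0.0153
```

>>> {"method": "move_arm", "body": {
  "dp": [
    [0,0,0],
    [0,0,0],
    [9,0,0],
    [18,0,0],
    [28,0,0]
  ],
  "roll": [0,0,0,0,0]
}}

```text
time: 15.97
ee_pos: [0.4666, -0.1047, 0.2603]
eef_rot: [-3.138, -0.002, 1.571]
contact_force: [-0.3, -0.4, -0.4]
opening: 0.0153
```

>>> {"method": "move_arm", "body": {
  "dp": [
    [0,0,0],
    [0,0,12],
    [0,0,25],
    [0,0,40],
    [0,0,55]
  ],
  "roll": [0,0,0,0,0]
}}

```text
time: 16.38
ee_pos: [0.4672, -0.1059, 0.2056]
eef_rot: [-3.141, -0.0, 1.571]
contact_force: [0.5, -0.9, -0.4]
opening: 0.0156
```

>>> {"method": "move_arm", "body": {
  "dp": [
    [0,0,0],
    [0,0,0],
    [0,0,0],
    [0,0,0],
    [0,0,0]
  ],
  "roll": [0,0,0,0,0]
}}

```text
time: 16.8
ee_pos: [0.468, -0.1063, 0.2083]
eef_rot: [3.14, 0.001, 1.571]
contact_force: [0.1, 0.8, -1.6]
opening: 0.0157
```

>>> {"method": "move_arm", "body": {
  "dp": [
    [6,0,0],
    [12,0,0],
    [18,0,1],
    [24,0,1.5],
    [29,0,2.5]
  ],
  "roll": [0,0,0,0,0]
}}

```text
time: 17.22
ee_pos: [0.4682, -0.0782, 0.2067]
eef_rot: [3.139, 0.005, 1.572]
contact_force: [-2.1, -5.1, 4.0]
opening: 0.0158
```

>>> {"method": "move_arm", "body": {
  "dp": [
    [6,0,1],
    [12,0,3],
    [17,0,5],
    [22,0,7],
    [26.5,0,9.5]
  ],
  "roll": [0,0,0,0,0]
}}

```text
time: 17.63
ee_pos: [0.4678, -0.0499, 0.1956]
eef_rot: [3.141, 0.0, 1.572]
contact_force: [0.2, -2.2, 2.4]
opening: 0.0156
```

```bash
python3 - <<'E'
from h import *
s=state();print(s['time'],s['ee_pos'],s['contact_force'])
S=snap('side','side6')
b=cv2.resize(S['frame'][130:260,220:340],None,fx=4,fy=4,interpolation=cv2.INTER_CUBIC)
cv2.imwrite('pics/c6.png',b[:,:,::-1])
E
```

```text
17.6333 [ 0.46775296 -0.04994712  0.19555134] [ 0.22883817 -2.20572793  2.43149189]
```

View pics/c6.png

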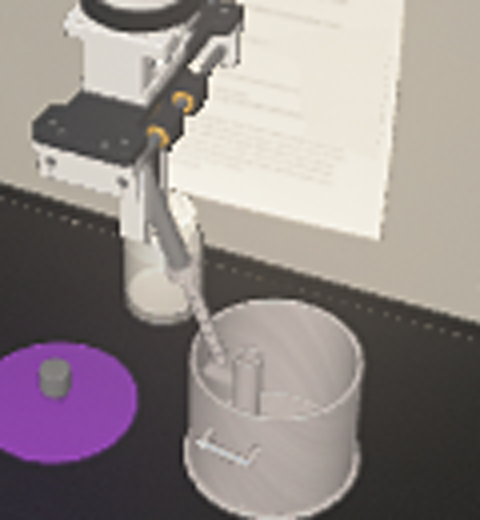

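>>> {"method": "move_arm", "body": {
  "dp": [
    [7,0,4],
    [13,0,8],
    [19,0,12.5],
    [24.5,0,17.5],
    [29.6,0,22.6]
  ],
  "roll": [0,0,0,0,0]
}}

```text
time: 18.1
ee_pos: [0.4685, -0.0202, 0.1742]
eef_rot: [3.139, -0.0, 1.571]
contact_force: [-2.1, -0.5, 16.6]
opening: 0.0152
```

>>> {"method": "move_arm", "body": {
  "dp": [
    [4.5,0,6],
    [9,0,12],
    [13,0,18.5],
    [17,0,25],
    [20,0,31.3]
  ],
  "roll": [0,0,0,0,0]
}}

```text
time: 18.52
ee_pos: [0.4748, -0.001, 0.1507]
eef_rot: [3.124, 0.002, 1.571]
contact_force: [-3.3, 3.9, 44.0]
opening: 0.0147
```

>>> {"method": "move_arm", "body": {
  "dp": [
    [2.5,0,7],
    [4.5,0,14.5],
    [6,0,22],
    [7.5,0,29],
    [8,0,36]
  ],
  "roll": [0,0,0,0,0]
}}

```text
time: 18.93
ee_pos: [0.4803, 0.0069, 0.1193]
eef_rot: [3.113, 0.002, 1.572]
contact_force: [-4.3, 20.6, 84.1]
opening: 0.0007
```

```bash
python3 - <<'E'
from h import *
s=state();print(s['time'],s['ee_pos'],s['contact_force'])
T=snap('top','top7');S=snap('side','side7')
b=cv2.resize(S['frame'][130:260,200:340],None,fx=4,fy=4,interpolation=cv2.INTER_CUBIC)
cv2.imwrite('pics/c7.png',b[:,:,::-1])
E
```

```text
18.9333 [0.48031019 0.00690381 0.11925341] [-4.29370887 20.5971259  84.05644905]
```

View pics/c7.png

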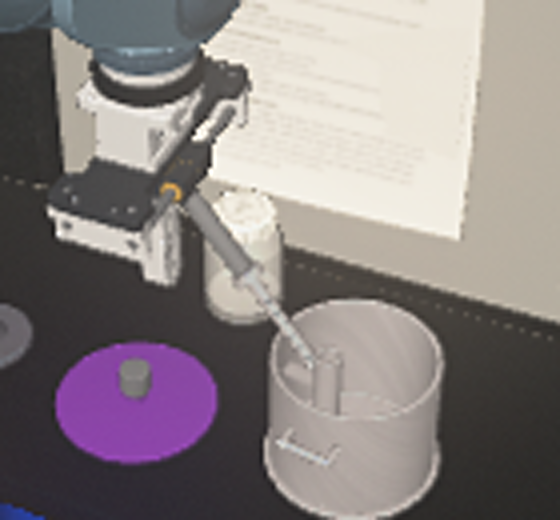

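```bash
python3 - <<'E'
from h import *
S=load('side7');s=state()
for n,u,v in(('handle',195,200),('collar',250,275),('tip',313,362)):
    for x in(.455,.468,.48):
        p,d=ray(S,200+u/4,130+v/4);P=p+d*(x-p[0])/d[0];print(n,np.round(P,3))
print('tcp',s['ee_pos'],(proj(S,s['ee_pos'])-[200,130])*4,'tip of fingers',(proj(S,s['ee_pos']-[0,0,.019])-[200,130])*4, s['contact_force'],s['ft_torque'],s['joints'])
for P in ([.4805,-.02,.18],[.468,.007,.197]):print((proj(S,P)-[200,130])*4)
E
```

```text
handle [ 0.455 -0.037  0.211]
handle [ 0.468 -0.03   0.199]
handle [ 0.48  -0.024  0.188]
collar [ 0.455 -0.077  0.159]
collar [ 0.468 -0.071  0.146]
collar [ 0.48  -0.066  0.134]
tip [ 0.455 -0.125  0.095]
tip [ 0.468 -0.12   0.081]
tip [ 0.48  -0.115  0.068]
tcp [0.4807669  0.00651024 0.11939904] [158.89342431 261.88219305] tip of fingers [159.85160049 281.4101859 ] [ 0.22074157 10.11145391 56.68834318] [-0.32025834 -0.21090844 -0.0252675 ] [-0.22464404 -0.04889108  2.0810384   0.00365882  1.07921979 -0.2280095 ]
[189.8537043  207.00440409]
[145.79327743 188.34084883]
```

>>> {"method": "move_arm", "body": {
  "dp": [
    [-6,0,-4],
    [-12,0,-9],
    [-18,0,-15],
    [-22,0,-20],
    [-25,0,-26]
  ],
  "roll": [0,0,0,0,0]
}}

```text
time: 19.45
ee_pos: [0.4707, -0.017, 0.1353]
eef_rot: [3.134, -0.001, 1.572]
contact_force: [0.5, 1.4, 2.8]
opening: 0.0004
```

```bash
python3 - <<'E'
from h import *
s=state();print(s['time'],s['ee_pos'],s['contact_force'],s['opening'])
S=snap('side','side8')
# handle edges: print grey levels as coarse ascii of region
g=cv2.cvtColor(S['frame'],cv2.COLOR_RGB2GRAY)[166:226,228:300]
for r in g[::2]: print(''.join(' .:-=+*#%@'[min(9,int(v)//26)] for v in r))
print('tcp',proj(S,s['ee_pos']),'tip',proj(S,s['ee_pos']-[0,0,.019]))
E
```

```text
19.45 [ 0.47065982 -0.01701856  0.13527977] [0.48344974 1.44537374 2.78448701] 0.00044006118700789355
**%%%%%%%%%%%%%%#+*#**=::------:@@@@%%%%%%%%%%%%%%%%%%%%%%%%@%%%%%%%@%%%
*--=##%%%%%%%%%%###*=-::------::@@@%%%%%%%%%%%%%%%%%%%%%%%%%%%%%%%%@%%%%
=:::::::-==+#%%%%#+-:--------:::@@%%%%%%@%@%%%%%%%%%%%%%%%%%%%%%%%%%%%%%
:::::::::::::::-=-::-------:-::@@@@@@@@@@@@@@@@@@@%%%@@@@%%%%%%%%@@%%%%%
::::::::::::----::::-::---:::@@@@@@@@@@@@@@@@@@@@@@@@@@@@@@@@@@@@@%%%%%%
::::::::::::---:::-*=+#=-:::*###%@@@@@@@@@@@@@@@@@@@@@@@@@@@@@@@@@@@@@@@
:::::::::::::----::====*-:==*@%%%%%%@##%%@@@@@@@@@@@@@@@@@@@@@@@@@@@@@@@
:::::::::::---:-:-==-+=--+++=*@%%%@@@%@%****###%%@@@@@@@@@@@@@@@@@@@@@@@
::::::=-:::--::::-==#*=*+++++=#%%@@@@@@@%#*********####%%@@@@@@@@@@@@@@@
%**=:::::::--::-=-++#*=*#==+++=+@@%%%@@@#*******************###%%@@@@@@@
%%%%%%%%*+-:::-++%#+#+=:+@+=+++==@@@@@%%%=**************************####
%%%%%%%%%%%%%%*+*%#++*=++#%*=+++==@@%%%%#*=*****************************
#%%%%%%%%%*==%%**%@***++**##+=++++=*%####*=*#***************************
.::--=*%%%%#%%%*#%%***++**###+=++++=+#####=:----+
[... 555 characters left out ...]
:::::=++++*##*#*+++==*#+--*#*******************#****
..::::::::::::::::::::::::::-=+++++==--::-*##+++++******************#***
..:::.::::::::::::::::::::::::::::::::::::+*+*+++***********************
.........:::::::::::::::::::::::::::::::-*==*##*+***********************
-=----------=-::::::::::::::::::::::::::*+==+*##++**********************
-------------------::::::::::::::::::::-*===+++##*+*********************
--=======-------------:::::::::::::::::=*===++++**+******+**************
-=========-----------=--:::::::::::::::-*++*******+*****++**************
--=+++++=---------------=::::::::::::::-+*+++*****+*****++**************
tcp [245.39118438 195.70226974] tip [245.57743377 200.68222082]
```

>>> {"method": "move_arm", "body": {
  "dp": [
    [-4,0,-5],
    [-9,0,-10],
    [-14,0,-14],
    [-19,0,-18],
    [-24,0,-22]
  ],
  "roll": [0,0,0,0,0]
}}

```text
time: 19.92
ee_pos: [0.4668, -0.042, 0.1529]
eef_rot: [-3.14, -0.001, 1.571]
contact_force: [-0.3, 0.4, -1.4]
opening: 0.0003
```

```bash
cat > asc.py <<'E'
from h import *
import sys
s=state();print(s['time'],s['ee_pos'],s['contact_force'],s['opening'])
S=snap('side',sys.argv[1])
g=cv2.cvtColor(S['frame'],cv2.COLOR_RGB2GRAY)[160:226,228:300]
for r in g[::2]: print(''.join(' .:-=+*#%@'[min(9,int(v)//26)] for v in r))
print('tcp',proj(S,s['ee_pos']),'tip',proj(S,s['ee_pos']-[0,0,.019]))
E
python3 asc.py side9
```

```text
19.9167 [ 0.46681926 -0.04203947  0.15291214] [-0.27472048  0.3596219  -1.44747795] 0.00027989550891972413
***********%%%%%%%%%%%%%#*++%%%**-:%@@+==-%@%%%%%%%%%@@@@@@@@@@@@@@@%%%%
***********%%%%%%%%%%%%%#*++%**=-:-==+-=:@@%%%%%%%%%%%%%%%%%%@@@@@@@%%%%
**********%%%%%%%%%%%%%%#+*%**-:-------:@@@%%%%%%%%%@%%%%%%@@%%%%%%%%%%%
*********=:-==##%%%%%%%%%%#*=-:--------:%%%%%%%%%%%%%%%%%%%%@%%%%%%%@%%%
******#=::::::::---==+#%%%+-:---------::@@%%%%%%%%%%%%%%%%%%%%%%%%%@%%%%
*=::::::::-------------:--::---------::@@%@@%%%%%%%%%%%%%%%%%%%%%%%%%%%%
:::::::::::--------------::-=-----:::@@@@@@@@@@@@@@%%@@@@%%%%%%%%@@%%%%%
::--::::::::---:-------::::*+=+*-:::@@@@@@@@@@@@@@@@@@@@@@@@@@@@@@%%%%%%
::::+=-:::::---------------====#=:@@@@@@@@@@@@@@@@@@@@@@@@@@@@@@@@@@@@@@
::::::::-:::::-=----=----:======-+%%@##%%@@@@@@@@@@@@@@@@@@@@@@@@@@@@@@@
%%%%*+-:::::::---------::-=-=++++=*@@%@%****###%%@@@@@@@@@@@@@@@@@@@@@@@
%*=*%%%%%%%*=-:::::--::-+==++==++==@@@@@%#*********####%%@@@@@@@@@@@@@@@
%%**%%%%%%%%%%%%%%*=---+*%*+#+=+++==%@@@#*******************###%%@@@@@@@
=*#%%%%%%%%%%%%%%%%%%%***%#+#++==++==@%%%=**
[... 779 characters left out ...]
:::::=++++*##*#*+++=-=*++=*#******************##****
..::.:::::::::::::::::::::::-=+++++==--:::-*#+=++*******************#***
..:.::::.:::::::::::::::::::::::::::::::::*+***=+***********************
........::.:::::::::::::::::::::::::::::-*==++**++**********************
-=----------=-::.:::::::::::::::::::::::*+=+++**+***********************
-------------------::::::::::::::::::::-*===++##*+**********************
--=======----------=--:::::::::::::::::=*===+++***+******+**************
-=======+=-----------=--:::::::::::::::-*++*****+*+*****++**************
--=+++++=---------------=::::::::::::::-+*+++*****+*****++**************
tcp [252.74210945 194.24107201] tip [252.85493012 199.32971497]
```

>>> {"method": "move_arm", "body": {
  "dp": [
    [-4,0,-4],
    [-8,0,-7],
    [-12,0,-10],
    [-16,0,-13],
    [-20,0,-16]
  ],
  "roll": [0,0,0,0,0]
}}

```text
time: 20.38
ee_pos: [0.4675, -0.0623, 0.1698]
eef_rot: [-3.142, 0.0, 1.571]
contact_force: [-0.4, -0.5, 0.4]
opening: 0.0004
```

>>> {"method": "move_arm", "body": {
  "dp": [
    [-4,0,-2],
    [-8,0,-4],
    [-12,0,-6],
    [-16,0,-8],
    [-20,0,-10]
  ],
  "roll": [0,0,0,0,0]
}}

```text
time: 20.8
ee_pos: [0.4674, -0.0823, 0.1796]
eef_rot: [-3.141, -0.0, 1.571]
contact_force: [-0.3, -0.2, -0.2]
opening: 0.0006
```

```bash
python3 asc.py side10
```

```text
20.8 [ 0.46742722 -0.08230247  0.17957823] [-0.26660777 -0.19071158 -0.18246523] 0.0006022350214144481
***************%@@@@@@@@*%%%%%%%%%%%%%%#*%**=-:-------:@@@@@@@@@@@@%%%%%
***************%@@@@@@@=::---==#%%%%%%%%%*=-:--------::%%%%%@@@@@@@@%%%%
***************%@@@@@*-:------------==##%=-----------:%%%%%@%%%%%%%%%%%%
**************#-::::::-------------------:----------:%%%%%%%@%%%%%%%@%%%
*************=::------------------------::=**=---:::%@%%%%%%%%%%%%%@%%%%
***********#-:-----:---------------------=+==++-::%@%%%%%%%%%%%%%%%%%%%%
************-::--------------------------====#+-:@@%%@@@@%%%%%%%%@@%%%%%
************%*=::::::---------==---=----:===@@@@@@@@@@@@@@@@@@@@@@%%%%%%
*************%%%%%%**=::::-------------:-=++@@@@@@@@@@@@@@@@@@@@@@@@@@@@
--+***********%*=+%%%%%%%%**=::::----:-+=+#+@@@@@@@@@@@@@@@@@@@@@@@@@@@@
::::::--+****=%%#*%%%%%%%%%%%%%%%%*++=+**+*+###%%@@@@@@@@@@@@@@@@@@@@@@@
:-:::::::::::-=*#%%%%%%%%%%%%%%%%%#%%#*+++++*******####%%@@@@@@@@@@@@@@@
:::::::--:::::::::--=+*%%%%%%%%%%*==#%#++++=-**************####%%@@@@@@@
::::::::::::::-::::::::.+@%%%%%%%%#%%%#+=====***
[... 775 characters left out ...]
:::::=++++*##*#*+++=-:::-***+*****************##**#*
....::::.:::::::::::::::::::-=+++++==--::::-*+++=+******************#***
....:.::::::::::::::::::::::::::::::::::::**++**+=*******************#**
..........:..:::::::::::::::::::::::::::-*==+++**+**********************
-=----------=-:..:::::::::::::::::::::::*+==++=**++*********************
-------------------::::::::::::::::::::-*===+++***+*********************
--=======----------==-:::::::::::::::::=*===+++++*+*****#+**************
-=======+=--------------:::::::::::::::-*++******++*****++**************
--=+++++=--------------==::::::::::::::-+*+++*****+*****++**************
tcp [266.19254365 190.73260938] tip [266.16388806 195.99148242]
```

>>> {"method": "move_arm", "body": {
  "dp": [
    [-3,0,0],
    [-6,0,0],
    [-9,0,0],
    [-12,0,0],
    [-15,0,0]
  ],
  "roll": [0,0,0,0,0]
}}

```text
time: 21.27
ee_pos: [0.4674, -0.0971, 0.1793]
eef_rot: [-3.141, -0.0, 1.571]
contact_force: [-0.1, 0.5, 0.0]
opening: 0.0001
```

```bash
python3 asc.py side11; python3 - <<'E'
from h import *
S=load('side10')
p,d=ray(S,274.5,206);print(p+d*(.468-p[0])/d[0])
E
```

```text
21.2667 [ 0.46741097 -0.09714217  0.17933725] [-0.0605279   0.51408171  0.03971948] 0.00011524024285933243
***************%@@@@@@%%%%%%%%%%%%%%%%%%%%%%%#+*%*+-:------:@@@@@@%@%%%%
***************%@@@@@@%%%%@%@++#%%%%%%%%%%%%%###*+---------:@@@@@@@@%%%%
***************%@@@@@@%@@@@@+-------=+#%%%%%%%#+-:--=-----::@@%%%%%%%%%%
***************%@@@@@@+====-:--------------=+#+-:---------:%@%%%%%%%@%%%
***************%@@@@*-:-----------------------::---------:%@%%%%%%%@%%%%
***************%@@*:::==-----------------------=*#*=--::%@@%%%%%%%%%%%%%
***************##%=:----:----------------------+===#=-:@@@%%%%%%%@@%%%%%
******************-:---------------------------===++-:@@@@@@@@@@@@@%%%%%
*****************+%**=::::---------==---=------=-@@@@@@@@@@@@@@@@@@@@@@@
--+****************%%%%%%%**=::::-----------:-==+@@@@@@@@@@@@@@@@@@@@@@@
::::::--+**********%%==*%%%%%%%%%**=:::----:=+=#+@@@@@@@@@@@@@@@@@@@@@@@
:-:::::::::::-=+***%%%*%%%%%%%%%%%%%%%%%******+#+**####%%@@@@@@@@@@@@@@@
:::::::--::::::::::-=#*%%%%%%%%%%%%%%%%*#%%#*#+#+***********###%%@@@@@@@
::::::::::::::-:::::::::+@%%%%%%%%%%%%%*==%%
[... 817 characters left out ...]
********###*#*
.:..::::::::::::::::::::::::-=+++++==--::::***+++*******************#***
...:::::::::::::::::::::::::::::::::::::::*##*++*********************#**
..........::::::::::::::::::::::::::::::-*#**=+++***********************
-=----------=-:.::::::::::::::::::::::::**##*++++***********************
-------------------::::::::::::::::::::-+###+++++***********************
--=======----------=--:::::::::::::::::=+##+++++**+*****#+**************
-=======+=-----------==-:::::::::::::::=###+******+*****++*****#********
--=+++++=------------=-=-:::::::::::::.+**=++*****+*****++**************
tcp [271.24990323 192.28249669] tip [271.1666101  197.54605204]
[ 0.468      -0.10722106  0.13228688]
```

```bash
python3 - <<'E'
from h import *
S=load('side11')
b=cv2.resize(S['frame'][140:270,200:400],None,fx=4,fy=4,interpolation=cv2.INTER_CUBIC)
cv2.imwrite('pics/c11.png',b[:,:,::-1])
E
```

```text
(no output)
```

View pics/c11.png

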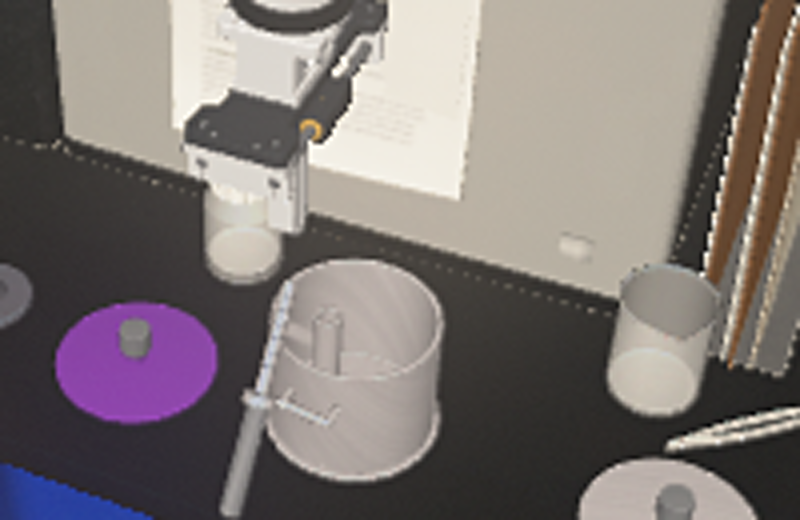

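```bash
python3 - <<'E'
from h import *
A=load('side11')['frame'].astype(int);S=snap('side','side12');S2=snap('side','side13')
for X in(S,S2):
    D=np.abs(X['frame'].astype(int)-A).sum(2)>60;ys,xs=np.where(D);print(D.sum(),(xs.min(),xs.max(),ys.min(),ys.max()) if D.any() else '')
d=np.abs(S2['frame'].astype(int)-S['frame'].astype(int)).sum(2)>60;print('s-s2',d.sum())
print(state()['time'])
print('handle end if z=.008',onz(S,258,267,.008))
g=cv2.cvtColor(S2['frame'],cv2.COLOR_RGB2GRAY)[204:290,236:300]
for r in g[::2]: print(''.join(' .:-=+*#%@'[min(9,int(v)//26)] for v in r))
E
```

```text
197 (np.int64(2), np.int64(303), np.int64(25), np.int64(337))
167 (np.int64(8), np.int64(303), np.int64(32), np.int64(307))
s-s2 178
21.4167
handle end if z=.008 [ 0.34697072 -0.11156833  0.008     ]
:::::::::::::::-+################+=::::::::::::::::----:::::::::
:::::::::::::::-=+*############*+=:::::::-+##**********######*+-
:::::::::::::::::=++++*##*#*+++=-::::-*#******************###*#*
::::::::::::::::::::-=+++++==--:::-##++++*******************#***
::::::::::::::::::::::::::::::::::###+++*********************##*
...:::::::::::::::::::::::::::::-+#**++++***********************
----=-:..:::::::::::::::::::::::*###+++++***********************
-----------::::::::::::::::::::-*##*+++++***********************
=-----------=-:::::::::::::::::-###+++++**+******+**************
+=--------------::::::::::::::.*##********+*****++**************
=--------------==::::::::::::::***=++*****+*****++**************
=---------------==:::::::::::.###+*+++++**+*****++**************
--------=-==--====:::::::::::-#**=+**++++*+*****+*######********
-------=--------==::::::::::.###+++++*#**#+*****+**####
[... 1194 characters left out ...]
....:=*++-........................................
:::::...........................................................
:::::::::::.....................................................
::::::::::::::-=:...............................................
::::::::::::::-======:..........................................
::::::::::::::-============:....................................
::::::::::::::-=================:...............................
:::::::::::::.-=======================:.........................
:::::::::::::.-============================.....................
::::::::::::..:==================================...............
:::::::::::....=======================================..........
```

```bash
python3 - <<'E'
from h import *
from scipy.optimize import least_squares
S=load('side13')
for zh in(.006,.010):
  H=onz(S,256.8,267,zh)
  def res(q):
    c=H+q[:3]*.086; t=H+q[:3]*.168
    return np.r_[proj(S,c)-[264,240],proj(S,t)-[271.3,210.5],(np.linalg.norm(q[:3])-1)*100]
  for g in([.7,0,.7],[.1,0,1],[.95,0,.1]):
    r=least_squares(res,g);print(zh,np.round(H,3),'tip',np.round(H+r.x*.168,3),'dir',np.round(r.x,3),r.cost)
T=snap('top','top13');A=load('top1')
print('proj H',proj(T,H),'tip',proj(T,H+r.x*.168))
g=cv2.cvtColor(T['frame'],cv2.COLOR_RGB2GRAY)[190:262,270:350]
for q in g: print(''.join(' .:-=+*#%@'[min(9,int(v)//26)] for v in q))
E
```

```text
0.006 [ 0.347 -0.108  0.006] tip [ 0.423 -0.116  0.156] dir [ 0.453 -0.051  0.891] 0.6976639862683575
0.006 [ 0.347 -0.108  0.006] tip [ 0.423 -0.116  0.156] dir [ 0.453 -0.051  0.891] 0.6976639862684207
0.006 [ 0.347 -0.108  0.006] tip [ 0.497 -0.085  0.077] dir [0.894 0.134 0.425] 2.8398795400657946
0.01 [ 0.344 -0.109  0.01 ] tip [ 0.419 -0.118  0.16 ] dir [ 0.444 -0.054  0.895] 0.6702569214152287
0.01 [ 0.344 -0.109  0.01 ] tip [ 0.419 -0.118  0.16 ] dir [ 0.444 -0.054  0.895] 0.6702569214151501
0.01 [ 0.344 -0.109  0.01 ] tip [ 0.495 -0.086  0.08 ] dir [0.899 0.137 0.414] 2.892751969478649
proj H [292.33753353 250.41005726] tip [286.82505465 195.78334047]
.::--==++++++++===++*****+++++++++++++++++================-----::---:::.........
.::--==+++++++===++*******+*++++++++++++++++================----:-----::........
::---=++++++++===+**********+++++++++++++++++++==============-----------:.......
::--==+++++++===++*************++++++++++++++++++============-----------::......
::--=++++++++===+****************+++++++++++++++++===========-----===----:......
:--==+++++++===+**********
[... 4700 characters left out ...]
++++++++===+++++++++=-::::::::::::::::::::::::::::::
=============================++++++===+++*+++++=---::-::------:-::::::::::::::::
==============================+++=====+******++=---:-:---------::::::::::::::---
===================================-=++******+=-----------------::--:--:::::::-:
=======================+=============+******++=------------------:::---::-::::::
====================================++******+==---------------------::-:-::::-:-
=======================+===========++*******+=---:-----------------:--::---:----
=======================+=========-=+*******++=-----------------------::-:::-----
====================+===========-=+********+=------------------------::::-------
```

>>> {"method": "move_arm", "body": {
  "dp": [
    [0,0,-10],
    [0,0,-25],
    [0,0,-45],
    [0,0,-65],
    [0,0,-85]
  ],
  "roll": [0,0,0,0,0]
}}

```text
time: 21.88
ee_pos: [0.4675, -0.0967, 0.2661]
eef_rot: [3.141, 0.0, 1.572]
contact_force: [0.7, 0.0, -0.8]
opening: 0.0003
```

>>> {"method": "move_arm", "body": {
  "dp": [
    [40,0,0],
    [80,0,0],
    [120,0,0],
    [160,0,0],
    [200,0,0]
  ],
  "roll": [0,0,0,0,0],
  "jaw": 80
}}

```text
time: 22.3
ee_pos: [0.4671, 0.105, 0.2656]
eef_rot: [3.14, -0.0, 1.571]
contact_force: [0.9, -0.2, 0.0]
opening: 0.0302
```

```bash
python3 - <<'E'
from h import *
s=state();print(s['time'],s['ee_pos'],s['opening'],s['contact_force'])
T=snap('top','top14');S=snap('side','side14')
a=cv2.resize(T['frame'][180:270,260:350],None,fx=6,fy=6,interpolation=cv2.INTER_CUBIC)[:, :400]
b=cv2.resize(S['frame'][190:290,236:302],None,fx=5.4,fy=5.4,interpolation=cv2.INTER_CUBIC)
print(a.shape,b.shape)
cv2.imwrite('pics/c14.png',np.hstack([a[:540],b[:540]])[:,:,::-1])
E
```

```text
22.3 [0.46712834 0.10503631 0.26562948] 0.030215048984558436 [ 0.89237697 -0.15856555  0.04093245]
(540, 400, 3) (540, 356, 3)
```

View pics/c14.png

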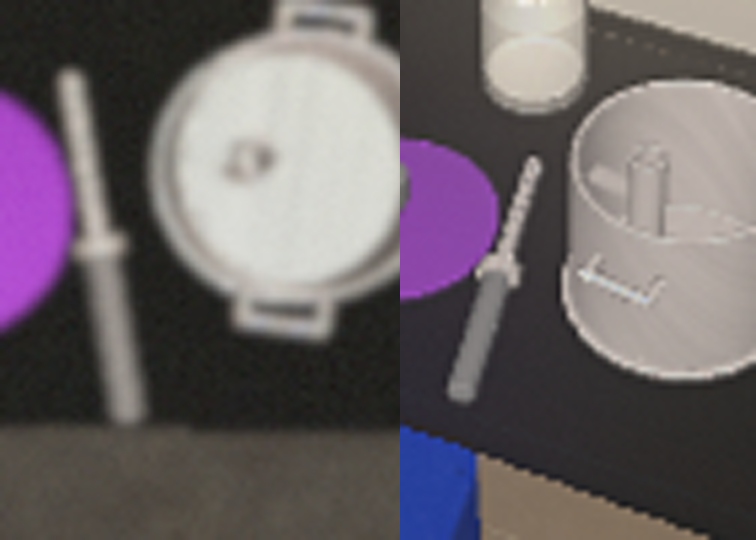

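```bash
python3 - <<'E'
from h import *
T=load('top14');S=load('side14');st=state()
f=lambda u,v:(260+(u-3)/6+.0,180+(v-3)/6)
g=lambda u,v:(236+(u-400-2.7)/5.4,190+(v-2.7)/5.4)
for n,a,b,z in(('tip',(68,72),(536,160),.008),('collar',(102,245),(497,271),.012),('end',(127,418),(461,393),.009)):
    A=onz(T,*f(*a),z);B=onz(S,*g(*b),z);print(n,np.round(A,4),np.round(B,4))
    if n=='tip':t=(A+B)/2
    if n=='end':e=(A+B)/2
d=t-e;print('len',np.linalg.norm(d));d/=np.linalg.norm(d);phi=np.arctan2(d[1],d[0])
G=e+d*.036
print('grip',G,'phi',phi,'from tcp mm',(G-st['ee_pos'])*1000,'roll deg',np.degrees(st['eef_rot'][2]-phi),st['ee_pos'],st['eef_rot'])
for u in(250,285,320):pass
print('edge',onz(T,260+200/6,180+428/6,0))
E
```

```text
tip [ 0.5109 -0.0446  0.008 ] [ 0.5195 -0.0416  0.008 ]
collar [ 0.4284 -0.0624  0.012 ] [ 0.4301 -0.059   0.012 ]
end [ 0.3467 -0.0761  0.009 ] [ 0.3485 -0.0767  0.009 ]
len 0.1708529598960928
grip [ 0.38292597 -0.06937848  0.00878929] phi 0.1960731404703497 from tcp mm [ -83.79098198 -177.12184476 -256.64799056] roll deg 79.23604030309981 [0.46671696 0.10774336 0.26543728] [ 3.14066454e+00 -1.19243618e-03  1.57900293e+00]
edge [ 0.34098011 -0.11293818  0.        ]
```

>>> {"method": "move_arm", "body": {
  "dp": [
    [-35,-17,0],
    [-70,-34,0],
    [-106,-50,0],
    [-141,-67,0],
    [-175,-84,0]
  ],
  "roll": [7,14,21,28,35],
  "jaw": 50
}}

```text
time: 22.82
ee_pos: [0.3824, -0.0736, 0.2652]
eef_rot: [3.14, 0.0, 0.955]
contact_force: [0.8, -1.2, 0.4]
opening: 0.0473
```

>>> {"method": "move_arm", "body": {
  "dp": [
    [0,0,0],
    [0,0,0],
    [0,0,0],
    [0,0,0],
    [0,0,0]
  ],
  "roll": [7,14,21,28,35]
}}

```text
time: 23.23
ee_pos: [0.3833, -0.0727, 0.2652]
eef_rot: [3.141, -0.0, 0.342]
contact_force: [-0.3, 0.9, 0.2]
opening: 0.0469
```

>>> {"method": "move_arm", "body": {
  "dp": [
    [0,0,30],
    [0,0,60],
    [0,0,90],
    [0,0,110],
    [0,0,110]
  ],
  "roll": [5,9,9,9,9]
}}

```text
time: 23.65
ee_pos: [0.3806, -0.0711, 0.1507]
eef_rot: [-3.137, 0.007, 0.192]
contact_force: [-0.2, 0.2, -0.1]
opening: 0.047
```

>>> {"method": "move_arm", "body": {
  "dp": [
    [0,0,0],
    [0,0,0],
    [0,0,0],
    [0,0,0],
    [0,0,0]
  ],
  "roll": [0,0,0,0,0]
}}

```text
time: 24.07
ee_pos: [0.3842, -0.0723, 0.1557]
eef_rot: [3.14, -0.002, 0.193]
contact_force: [0.3, -0.2, 0.2]
opening: 0.0469
```

>>> {"method": "move_arm", "body": {
  "dp": [
    [0,-2.5,30],
    [0,-2.5,60],
    [0,-2.5,90],
    [0,-2.5,110],
    [0,-2.5,120]
  ],
  "roll": [0,0,0,0,0]
}}

```text
time: 24.48
ee_pos: [0.3815, -0.0687, 0.0322]
eef_rot: [-3.139, 0.003, 0.193]
contact_force: [0.2, 0.2, 0.3]
opening: 0.0466
```

>>> {"method": "move_arm", "body": {
  "dp": [
    [0,0,0],
    [0,0,3],
    [0,0,6],
    [0,0,9],
    [0,0,10]
  ],
  "roll": [0,0,0,0,0]
}}

```text
time: 24.9
ee_pos: [0.3835, -0.0697, 0.0249]
eef_rot: [3.141, -0.001, 0.193]
contact_force: [0.2, -1.3, 1.0]
opening: 0.047
```

```bash
python3 - <<'E'
from h import *
s=state();print(s['time'],s['ee_pos'],s['opening'],s['contact_force'])
S=snap('side','side15');g=cv2.cvtColor(S['frame'],cv2.COLOR_RGB2GRAY)[214:274,232:300]
for r in g[::2]: print(''.join(' .:-=+*#%@'[min(9,int(v)//26)] for v in r))
E
```

```text
24.9 [ 0.38350798 -0.06972346  0.02489709] 0.04695751484767955 [ 0.21818566 -1.29256015  0.96398876]
%%%%%###%%%**=-::::=-=:*%=::::::::::-*+=++=-::----==****************
*%%%%##===+*%##%%%%###=:::::::::::::::::-::::::=+-::-***************
*%%%%%%%%%%*#%%%%%%%%#=::::-*++=--:::::::::::::::-::=***************
*%%%%%%%%@%@@*+#%%%%%%=:::-#********=-==-:::::::::::*+**************
::--==+##%%%%%%%%%%%@@+:::=-::::----*##-:::::::::::-++**************
++=--::::::::---===+#*-:::-:::::::::+*=::::::::::::*++**************
::---=---+++=+--::::::::::::-----::::-:::::::::-::+*++**************
::::::=:=+=---========+++=-::::::::::::::::::::--:**+*######********
::::--**=====--------=::+-:::::::::==:::::::-::::+**+**##*******##**
:::::=+*+=====+**#*+=====:::::::---=+=:::::---:::***=*##****#**#****
-::::-#%*-:-----------==:::-----+=======-+**=::-***######**######***
-==-+%%%*::-===-=--=::++-:::::::*=++==+##*%%%%%*********************
===-=%%%+::-=====--+*###--:::::::.:++++**=%%#***********************
--=-:%%%*:.-====-:#+++++*+*%%%==:.*++%##++%%#***********************
-=---%%%#-.==-::..:=====++*%%%+-:
[... 370 characters left out ...]
*********+
........::.....===+=-:....*%%%=........-##**************************
..............-==+==:.....=%*=:..........:=##***********************
..............==+==:......:.................:--+####**********####=-
.............===+=-...............................::----------::....
............:=+++=:.................................................
.............::--:..................................................
....................................................................
::::................................................................
:::::::::...........................................................
:::::::::::::::.....................................................
```

>>> {"method": "move_arm", "body": {
  "dp": [
    [0,0,0],
    [0,0,0],
    [0,0,0],
    [0,0,0],
    [0,0,0]
  ],
  "roll": [0,0,0,0,0],
  "jaw": 0
}}

```text
time: 25.37
ee_pos: [0.3831, -0.0695, 0.0246]
eef_rot: [3.141, -0.0, 0.193]
contact_force: [0.2, 0.4, 0.3]
opening: 0.017
```

>>> {"method": "move_arm", "body": {
  "dp": [
    [0,0,0],
    [0,0,0],
    [0,0,0],
    [0,0,0],
    [0,0,0]
  ],
  "roll": [0,0,0,0,0]
}}

```text
time: 25.78
ee_pos: [0.3831, -0.0695, 0.0245]
eef_rot: [3.142, -0.0, 0.193]
contact_force: [0.2, 0.0, 1.4]
opening: 0.0151
```

>>> {"method": "move_arm", "body": {
  "dp": [
    [0,0,-2],
    [0,0,-5],
    [0,0,-9],
    [0,0,-14],
    [0,0,-20]
  ],
  "roll": [0,0,0,0,0]
}}

```text
time: 26.2
ee_pos: [0.3828, -0.0694, 0.0449]
eef_rot: [-3.141, 0.0, 0.193]
contact_force: [-1.1, 0.1, -1.0]
opening: 0.0152
```

>>> {"method": "move_arm", "body": {
  "dp": [
    [0,0,-12],
    [0,0,-28],
    [0,0,-48],
    [0,0,-68],
    [0,0,-88]
  ],
  "roll": [0,0,0,0,0]
}}

```text
time: 26.62
ee_pos: [0.3828, -0.0694, 0.1339]
eef_rot: [3.141, -0.0, 0.193]
contact_force: [1.0, -0.2, 0.0]
opening: 0.0153
```

>>> {"method": "move_arm", "body": {
  "dp": [
    [0,0,-20],
    [0,0,-45],
    [0,0,-75],
    [0,0,-100],
    [0,0,-120]
  ],
  "roll": [0,0,0,0,0]
}}

```text
time: 27.03
ee_pos: [0.3833, -0.0696, 0.2554]
eef_rot: [3.14, -0.003, 0.193]
contact_force: [0.4, -0.7, -0.6]
opening: 0.0154
```

>>> {"method": "move_arm", "body": {
  "dp": [
    [0,0,-10],
    [0,0,-18],
    [0,0,-24],
    [0,0,-28],
    [0,0,-30]
  ],
  "roll": [0,0,0,0,0]
}}

```text
time: 27.45
ee_pos: [0.3827, -0.0694, 0.282]
eef_rot: [-3.141, 0.001, 0.193]
contact_force: [0.1, -0.1, -1.5]
opening: 0.0152
```

>>> {"method": "move_arm", "body": {
  "dp": [
    [0,0,0],
    [0,0,0],
    [0,0,0],
    [0,0,0],
    [0,0,0]
  ],
  "roll": [0,0,0,0,0]
}}

```text
time: 27.87
ee_pos: [0.3829, -0.0694, 0.2821]
eef_rot: [-3.141, 0.001, 0.193]
contact_force: [0.5, 0.7, 0.3]
opening: 0.0155
```

```bash
python3 - <<'E'
from h import *
s=state();print(s['time'],s['ee_pos'],s['opening'],s['contact_force'],s['eef_rot'])
S=snap('side','side16');T=snap('top','top16')
P=s['ee_pos']-[0,0,.015];yw=s['eef_rot'][2];d=np.array([np.cos(yw),np.sin(yw),0])
for n,L in(('end',-.036),('collar',.052),('tip',.132)):
    print(n,'level pred',proj(S,P+d*L),'if 15deg down',proj(S,P+d*L*.966-[0,0,L*.259]))
g=cv2.cvtColor(S['frame'],cv2.COLOR_RGB2GRAY)[130:230,220:310]
for r in g[::2]: print(''.join(' .:-=+*#%@'[min(9,int(v)//26)] for v in r))
# bystanders/lid check
A=load('side0')
for n,(u,v) in dict(jar=(260,190),cup=(168,168),beaker=(365,225)).items():
    print(n,np.abs(S['frame'][v-15:v+15,u-10:u+10].astype(int)-A['frame'][v-15:v+15,u-10:u+10]).mean())
B=load('side3');print('lid',np.abs(S['frame'][250:290,340:395].astype(int)-B['frame'][250:290,340:395]).mean())
E
```

```text
27.8667 [ 0.38285992 -0.06941807  0.28207947] 0.015516308307108628 [0.51367715 0.74116885 0.33856758] [-3.14115746e+00  5.89065864e-04  1.92545408e-01]
end level pred [243.67328991 192.53859556] if 15deg down [243.6868811  189.24070001]
collar level pred [252.70183101 170.14046655] if 15deg down [252.62065402 174.72314504]
tip level pred [260.02683049 151.96850702] if 15deg down [259.71144104 163.20047806]
::::::*%%%#+=%%%%%%%%%#%%%%%%#%%-%%#=%###%%%%%%%%%%%%%%%%%%%%%%@@%%%%%%%%%%%%%%%%%%%%%%%%%
::::::+%%%%%%%=:----**=*%%%%%%%%=*%%========-%%@@@@@@@@@+=-========%%%%%%%%%%%%%%%%%%%%%%%
::::::+%%%%%%%#**+-:*%%%%%%%%%%%=----------------------------==-----%%%%%%%%%%%%%%%%%%%%%%
::::::*%%%%@@@@%%%%%%*+*%%%%%%%%+----::----------------------------:@@%%%%%%%%%%%%%%%%%%%%
----::+%%%%%%%%%%%%%%%%%%@@@@@@%+---:-***+-%%%@@@@@=---------------:%%%%%%%%%%%%%%%%%%%%%%
::::::::::---=+*##%%%%%%%%%%%%%%=---:+**#+*-@@%%%%@@=-------------:%%%%%%%%%%%%%%%%%%%%%%%
***-::::::::::::::::------====++----------====++==++--------------%@%%%%%%%%%%%%%%%%%%%%%%
***************++=---:::::---------------------------
[... 3251 characters left out ...]
::::::::::::::::::::*+=++++++*****************************++*#
..:--------------------=---::::::::::::::::::::-*===+++++*****************************+++#
----------=======-------------:::::::::::::::::=*===++++**+******+*******************+++++
---------=======+=--------------:::::::::::::::-*++*******+*****++*******************+++=*
----------=+++++=--------------==::::::::::::::-+*+++*****+*****++*******************++++#
----------======----------------==:::::::::::::-++*+++++**+*****++*******************+++#+
-----------=====-----------=--=--=:::::::::::::-+++**++++*+*****+*######************++**++
jar 6.325555555555556
cup 5.229444444444445
beaker 1.4222222222222223
lid 1.095909090909091
```

```bash
python3 - <<'E'
from h import *
A=load('side1')['frame'];S=load('side16')['frame'];B=load('top1')['frame'];T=load('top16')['frame']
for n,X,Y,(u,v,h) in(('cup',A,S,(168,168,16)),('beaker',A,S,(365,225,18)),('jar',B,T,(260,165,14)),('cup top',B,T,(140,165,14))):
    t=X[v-h:v+h,u-h:u+h];m=cv2.matchTemplate(Y[v-h-8:v+h+8,u-h-8:u+h+8],t,cv2.TM_CCOEFF_NORMED);_,q,_,l=cv2.minMaxLoc(m);print(n,round(q,3),l[0]-8,l[1]-8)
s=state();print(s['ee_pos'],s['opening'],s['dq'].round(3))
print(manip.finish_job())
E
```

```text
cup 0.994 0 0
beaker 1.0 0 0
jar 1.0 0 0
cup top 0.999 0 0
[ 0.38293023 -0.06947049  0.28228258] 0.015204454533681667 [ 0.    -0.001 -0.004  0.002 -0.001 -0.001]
the job is handed in; nothing more can be done
None
```

I handed the job in at about 28 s with the end state as asked. However, I dropped the rod once on the way, and the run may have failed then on the pressing limit.

**What went as planned**
- I set the lid down at about (0.45, -0.385), knob up and let go, roughly 0.235 m from the pot.
- I took the rod out of its stand and lowered it into the guide tube. The collar stopped on the tube at TCP z 0.1416 with about 9 N of push. I then drew it out until the tip was at about 0.13 m.

**What went wrong**
- **No tilt:** the moves can turn the tool only about its own axis, so I tried to turn the rod level in the grip by levering its stem on the pot rim.
- **The slip:** I sent three of those moves together without checking between them. By the picture, the tip jammed on the guide tube and the rod slipped out of the fingers.
- **The force:** the wrist force read up to 84 N, under the 120 N limit. If the gripper's body carried that load, it broke the 40 N limit; I cannot tell.
- **Let go:** the rod fell and came to rest on the worktop between the purple lid and the pot. I picked it up again by the handle, lying flat. This breaks your "do not let go" instruction.

**Last checks**
- **Rod:** gripped (opening 15 mm) and still, with the TCP at z 0.282. The handle's pixels match a level rod to within a few degrees, but the tip was hidden by the gripper and not seen.
- **Lid:** unchanged in the side picture since I set it down.
- **Jar, cup and beaker:** no pixel shift since the start.

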